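# Thread the long hinge pin through both bushings and hold it

## Task

Pull the dust plug out of the top bushing of the hinge bracket and lay it in the open steel tray, then take the longest of the three pins from the rack and thread it down through the upper bushing and then the lower one. Finish while still holding the pin upright by its head, its tip sticking out below the lower bushing and a gap of about 20 mm left between the head and the upper bushing, so that a collar could be fitted there: do not let go. Leave the shorter pins and everything else on the bench where they are.

Things in the scene. Friction and masses are not known exactly. Their poses are not given: they have to be found in the camera images.
- bracket: Fixed aluminium hinge bracket: two horizontal lugs, 50 x 50 mm, one above the other, each with a vertical 14 mm bore on one axis and a flared brass bushing on top. Origin: on the bore axis at table height; z up. Upper lug at height 92 to 104 mm, lower 40 to 52 mm, only table below. The lugs stand out to +x from a column 60 mm wide, 104 mm tall; column and foot lie at x -40 to -115 mm.
- upper_mouth (a point): Centre of the mouth of the upper bushing, on the bore axis at the top of its flare (height 110 mm). Flare: outside 30 mm at the top, inside 22 mm narrowing to the 14 mm bore within 6 mm.
- lower_mouth (a point): Centre of the mouth of the lower bushing, the same shape, straight below the upper one at height 58 mm. The bore's lower end is 18 mm below this point (height 40 mm).
- plug: Grey plastic dust plug, loose, about 30 g, 44 mm tall, standing in the upper bushing: stem 12 mm diameter, 14 mm long (inside the bushing), then a cylindrical head 28 mm diameter, 30 mm tall, resting on the flare (head at height 110 to 140 mm at the start). Origin: centre of the stem's lower end; z up along the plug.
- plug_center (a point): Point on the plug's axis, 24 mm above the stem's lower end (10 mm above the head's underside).
- tray: Fixed open steel tray, 140 x 120 x 30 mm (x, y, height), walls and floor about 4 mm, empty. Origin: centre of its underside, on the table; z up.
- rack: Fixed black pin rack, a block 180 x 55 x 45 mm (x, y, height) with three vertical 15 mm square holes, 35 mm deep, at x = -60, 0 and +60 mm along its middle line, a pin standing in each. The long pin's hole differs from start to start. Origin: centre of its underside, on the table.
- pin: The longest pin, plain steel, loose, about 160 g: shaft 12 mm diameter, 105 mm long, slightly stepped foot (8.6 mm wide for the last 3 mm), then a cylindrical head 20 mm diameter, 36 mm tall (141 mm in all). At the start its foot is 10 mm above the table in the rack, its head at height 115 to 151 mm (the shorter pins' heads: 43 mm lower). Origin: centre of the foot; z runs up along the pin to the head.
- pin_foot (a point): Centre of the long pin's foot (lower end).
- pin_neck (a point): On the long pin's axis at the underside of its head, 105 mm above the foot.
- short_pin_a: One of two equal shorter steel pins standing in the rack, not to be used: shaft 12 mm diameter, 62 mm long, then the same head, 20 mm diameter and 36 mm tall. Origin: centre of the foot; z runs up along the pin.
- short_pin_b: One of two equal shorter steel pins standing in the rack, not to be used: shaft 12 mm diameter, 62 mm long, then the same head, 20 mm diameter and 36 mm tall. Origin: centre of the foot; z runs up along the pin.
- collar: Bystander beside the bracket: steel shaft collar, 32 mm diameter, 14 mm tall. Origin: centre of its underside.
- gauge_block: Bystander beside the tray: dark steel block 22 x 35 x 20 mm. Origin: centre of its underside.
- sample_jar: Bystander beside the rack: small capped jar, 28 mm diameter, 45 mm tall. Origin: centre of its underside.
- driver: Bystander at the back: screwdriver with a black handle, lying. Origin: on its axis, table side.
- thumb_nut: Bystander at the back: brass thumb nut, 36 mm diameter, 26 mm tall. Origin: centre of its underside.
Mind the look-alikes: they are no part of the job. What is shaped like the bracket but red or turquoise is not meant.

How it is judged (in metres and radians):
On the way, in this order (a step that is already met when the one before it is completed fails the run):
1. the dust plug lies released and still in the tray (x of plug_center in the frame of tray between -0.066 and 0.066 m and y of plug_center in the frame of tray between -0.056 and 0.056 m and z of plug_center in the frame of tray below 0.04 m and contact force between the fingers and plug below 0.1 N and linear speed of plug below 0.03 m/s), for 0.2 s.
2. the long pin's foot has come down through the upper bushing (below its lug) (z of pin_foot in the frame of bracket below 0.09 m and horizontal distance between pin_foot and upper_mouth below 0.006 m and angle between pin's own z axis and vertical below 0.15 rad), for 0.05 s.
At the end, for the whole second after the job is handed in: Plug lying in the tray, still, untouched. Long pin through both bushings, foot and neck within 5 mm of the bore axis, upright within 0.08 rad, foot at least 2 mm below the lower lug, head 8 to 32 mm above the upper mouth, still and gripped by the fingers (over 1 N) (all of step 1 and z of pin_neck in the frame of upper_mouth between 0.008 and 0.032 m and z of pin_foot in the frame of bracket below 0.038 m and horizontal distance between pin_foot and lower_mouth below 0.005 m and horizontal distance between pin_neck and upper_mouth below 0.005 m and angle between pin's own z axis and vertical below 0.08 rad and contact force between the fingers and pin above 1 N and linear speed of pin below 0.03 m/s); the arm keeps its last pose, push and grip.
It fails at once if a shorter pin moved more than 30 mm (distance of any of short_pin_a, short_pin_b from where it was at the start of the episode above 0.03 m).
It fails at once if another thing on the bench moved more than 30 mm (distance of any of collar, gauge_block, sample_jar, driver, thumb_nut from where it was at the start of the episode above 0.03 m).
It also fails if it takes over 59 s, if anything falls off the work surface, if the arm or the gripper's body presses on something with over 40 N, if the wrist force passes 120 N, or if a joint passes its speed limit or range.

## Robot

A 7-joint arm with a two-finger parallel gripper is mounted at the origin on the work surface. World frame = base frame: x ahead of the robot, y to its left, z up, the work surface at z = 0. Lengths are in mm, angles in rad, forces in N, time in s.
With the tool pointing down it reaches from about 400 to 850 mm from the base axis. Payload 10.4 kg.
Tool frame: the origin (TCP) lies at the centre of the arm's flange, where the gripper is bolted on; the fingertips stand 173 mm ahead of it and the grasp point (between the pads) lies env.tcp_to_grasp ahead of it (env.tcp_to_grasp is the distance from the TCP to the grasp point, in mm); z points along the fingers, y is the direction in which the jaws open and shut (so a half turn about z gives the same grasp; the last joint's range is limited). The gripper opens to 85 mm and grips with 20 to 120 N. Pads are 22 mm wide; open, the fingers measure 114 mm over their backs; the gripper's body (76 mm by 85 mm) begins 54 mm behind the grasp point. The pads swing forward as they close: fully open they stand 13 mm farther back than shut.
Start: joints at [1.09, 0.332, -0.065, 1.46, 0.022, 1.35, -0.088], TCP at [276.249, -560.642, 404.738] pointing down, gripper open.
Joint ranges: [-2.6, 2.6], [-0.5, 2.12], [-1.47, 1.34], [0.16, 2.42], [-1.27, 4.41], [0.06, 2.06], [-2.6, 2.6]. Speed limits (rad/s): [2.22, 2.22, 2.79, 2.79, 3.14, 3.14, 3.14].

## Interface

Orientations are given as a unit quaternion [w, x, y, z].
In Python, from plant import env, eyes, workorder gives the robot as it stands.
- The arm moves only by the tool apply_moves, never from a script. Its argument "series" is a list of rows, each an object of numbers: "jaw": the opening in per cent of the stroke, from 0 (shut) to 100 (fully open); "tx", "ty", "tz": the shift along the tool's x, y, z in mm; "spin": the turn about the tool's z in degrees. A call has 1 to 20 rows; each row shifts and turns the pose as measured when the row begins, along the tool's axes as they then stand; what a row does not reach is not made up. A row lasts 1/12 s, in which the tool goes at most 41.7 mm and 7.16 degrees, less where a joint would pass 70% of its speed; a pose out of reach is approached as far as the arm can. A call with a gripper value outside its range is refused whole. The fingers move at their own pace and stop on an object; "newtons" is the grip in N (left out, the last holds). Time passes only in rows, so rows that do not move let the fingers close. It gives the time, the measured TCP pose, the force and the opening at its end, in the units of the state.
- env.sense(): the state, without advancing time (a new reading comes with each control period).
- eyes.snapshot(name): name is "side" or "top" or "wrist"; returns the picture (384x512x3 uint8, blue, green, red); there is no depth.
- eyes.camera_params(name): a dict with "fx", "fy", "cx", "cy" (pixels), "D" ([k1, k2, p1, p2, k3] as OpenCV has them; the pictures are not rectified), "position" and "rotation" of the camera in the world; the wrist camera has in their place "T_tool_cam" (4x4, takes a point from camera to tool coordinates, whose origin is the TCP and whose axes are the flange's). Camera axes: x right, y down, z forward; pixel columns grow to the right and rows downward; lengths in mm; the calibration is good to about 2 mm. A picture is of the moment at which its call begins: read the wrist's pose just before it. camera_params takes no time and is no camera call.
- workorder.job_done(): hands the job in, once; it reports no verdict.
Trained networks look in the newest picture that a camera, given by its name, has taken for a name from the list of things; names that differ only in an ending like _2 or _b are one class to them, and where a whole thing is asked for, a point or a joint stands for the part that bears it (a point fixed in the world has none). Each returns a list of dicts, best first, with "score" (0 to 1); they miss things now and then, are a little off and sometimes report something else, mostly with a low value. They report only what shows in the picture. A call takes as long as a camera call. They do not tell look-alikes from the thing itself.
- eyes.regions_of(query, camera): "pixels" (384x512 bool, what is visible of it) and "at" ([column, row] as shares, 0 to 1, of the picture: columns of its width, rows of its height, amid what is visible of it).
- eyes.landmark_of(query, camera): "at" ([column, row] as shares, 0 to 1, of the picture: columns of its width, rows of its height: a listed point, or the origin of a listed thing).
The state is a dict: "time_s": time; "qpos": joint angles; "joint_vel": joint speeds; "effort": joint torques, N m; "position": TCP position; "tool_rot": TCP orientation; "contact_force": force on the tool from outside, world axes, zero at the start; "moment": the same for the moment, N m; "width": opening from 0.0 (shut) to 1.0 (fully open).
Only numpy, scipy, OpenCV 4.12 (cv2) and the standard library are available. Lean on these libraries where they do the work, as an engineer would, in place of code of your own. Each camera call takes 0.05 s, during which the arm holds its last target.

## Working session

There is one attempt and no reset: what is moved stays moved. The work goes in short steps, Python scripts to look and compute and a tool call to move; the robot and the scene stay as the last step left them, time stands still between calls to the robot, and variables do not carry over. Pictures are saved under pics/ and viewed, and the job is handed in when it is done.

Besides the shell and the picture viewer there is one more tool, called after "Emit:" as name(argument=value, ...), one argument or row to a line, values as JSON. apply_moves: Moves the arm, as the interface text tells. Its arguments: {"type":"object","properties":{"series":{"type":"array"},"newtons":{"type":"number"}},"required":["series"]}

```bash
ls -la && mkdir -p pics && python3 - <<'E'
from plant import env, eyes, workorder
import cv2
print(env.sense(), env.tcp_to_grasp)
for n in ("side","top","wrist"):
    im=eyes.snapshot(n); cv2.imwrite(f"pics/{n}0.png",im)
    print(n,eyes.camera_params(n))
E
```

```text
total 12
drwxr-xr-x  3 agent agent 4096 Dec  7 13:42 .
drwxr-xr-x 23 root  root  4096 Dec  7 13:42 ..
drwxr-xr-x  2 agent agent 4096 Dec  7 13:42 pics
{'time_s': 0.0, 'qpos': array([ 1.09037991,  0.33284807, -0.06467292,  1.46095308,  0.02162152,
        1.34993129, -0.08848693]), 'joint_vel': array([ 0.00174714, -0.00029894,  0.00058749,  0.00166755,  0.0009679 ,
       -0.00195559,  0.00035376]), 'effort': array([-3.76387152e-05, -6.25450587e+01,  4.90462838e-02, -3.91611063e+01,
        1.61261408e-02,  9.82607628e-03, -6.65776938e-06]), 'position': array([ 276.1704001 , -560.51718869,  403.92495237]), 'tool_rot': array([-6.90214761e-04,  9.73912940e-01,  2.26920832e-01, -2.11762979e-04]), 'contact_force': array([-0.68247408,  0.40690477, -0.38018565]), 'moment': array([-0.02689679,  0.0070026 , -0.00819649]), 'width': 0.9998570104866866} 154.70000000000002
side {'fx': 379.06670634797564, 'fy': 379.06670634797564, 'cx': 251.5938645480064, 'cy': 191.60968638398197, 'D': array([0.015755, 0.      , 0.      , 0.      , 0.      ]), 'position': array([257.88896282, 529.55627404, 697.412
[... 251 characters left out ...]
,  0.        ]), 'position': array([ 504.19998273,   12.87189125, 1091.18112302]), 'rotation': array([-0.0279718 ,  0.70710276, -0.7058918 ,  0.03065995])}
wrist {'fx': 296.87417146713597, 'fy': 296.87417146713597, 'cx': 253.61311357461028, 'cy': 191.9870415625674, 'D': array([-0.07193479,  0.        ,  0.        ,  0.        ,  0.        ]), 'T_tool_cam': array([[-7.67861343e-04, -9.50444152e-01, -3.10894396e-01,
         8.00776865e+01],
       [ 9.99999000e-01, -1.09897962e-03,  8.89878298e-04,
        -2.92629049e-01],
       [-1.18744623e-03, -3.10893401e-01,  9.50444045e-01,
         3.08230027e+01],
       [ 0.00000000e+00,  0.00000000e+00,  0.00000000e+00,
         1.00000000e+00]])}
```

View pics/side0.png

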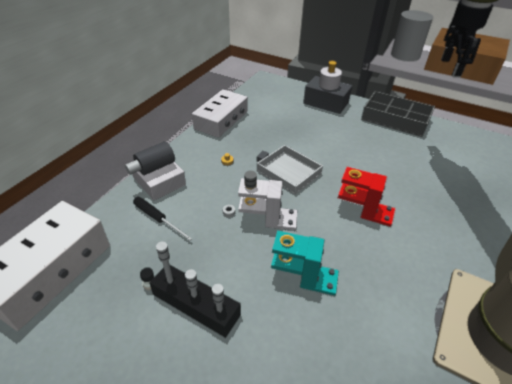

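View pics/top0.png

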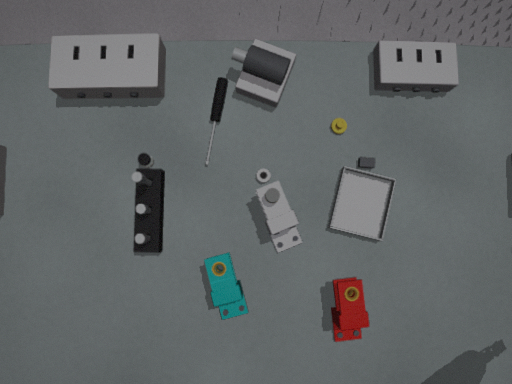

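```bash
cat > h.py <<'E'
import numpy as np, cv2
from scipy.spatial.transform import Rotation as R
from plant import env, eyes
def quat(q): return R.from_quat([q[1],q[2],q[3],q[0]])
def cam(name,state=None):
    p=eyes.camera_params(name)
    K=np.array([[p['fx'],0,p['cx']],[0,p['fy'],p['cy']],[0,0,1.]])
    if name=='wrist':
        s=state or env.sense(); T=p['T_tool_cam']; Rt=quat(s['tool_rot']).as_matrix()
        return K,p['D'],Rt@T[:3,3]+s['position'],Rt@T[:3,:3]
    return K,p['D'],p['position'],quat(p['rotation']).as_matrix()
def ray(c,uv):
    K,D,o,Rm=c
    n=cv2.undistortPoints(np.array([[uv]],float),K,D)[0,0]
    d=Rm@np.array([n[0],n[1],1]); return o,d/np.linalg.norm(d)
def onz(c,uv,z):
    o,d=ray(c,uv); return o+d*(z-o[2])/d[2]
def proj(c,P):
    K,D,o,Rm=c
    rv,_=cv2.Rodrigues(Rm.T); return cv2.projectPoints(np.atleast_2d(np.array(P,float)),rv,-Rm.T@o,K,D)[0][:,0]
def tri(rays):
    A=np.zeros((3,3));b=np.zeros(3)
    for o,d in rays:
        M=np.eye(3)-np.outer(d,d);A+=M;b+=M@o
    x=np.linalg.solve(A,b); return x,[np.linalg.norm((np.eye(3)-np.outer(d,d))@(x-o)) for o,d in rays]
E
python3 - <<'E'
from h import *
W=np.array([512,384])
ct,cs=cam('top'),cam('side')
eyes.snapshot('top');eyes.snapshot('side')
for q in ['upper_mouth','plug_center','bracket','tray','rack','pin_neck','pin']:
    a=[(np.round(x['at']*W if isinstance(x['at'],np.ndarray) else np.array(x['at'])*W,1),round(x['score'],2)) for x in eyes.landmark_of(q,'top')]
    b=[(np.round(np.array(x['at'])*W,1),round(x['score'],2)) for x in eyes.landmark_of(q,'side')]
    print(q,'TOP',a,'SIDE',b)
E
```

```text
upper_mouth TOP [(array([270.9, 197.5]), 0.92), (array([217.5, 267.7]), 0.7), (array([352.9, 292.1]), 0.68), (array([145.8, 235.1]), 0.37)] SIDE [(array([352.2, 173.3]), 0.86), (array([249.4, 183.6]), 0.61), (array([287.8, 240.4]), 0.6)]
plug_center TOP [(array([270.9, 192.3]), 0.44), (array([270.8, 199.9]), 0.41)] SIDE []
bracket TOP [(array([271.6, 196.6]), 0.94), (array([224.2, 265.3]), 0.66), (array([339.4, 285. ]), 0.57)] SIDE [(array([249.7, 216.4]), 0.61), (array([194.4, 302.5]), 0.5)]
tray TOP [(array([357.5, 205.9]), 0.92)] SIDE [(array([287.1, 171.5]), 0.77)]
rack TOP [(array([153.8, 210.4]), 0.74)] SIDE [(array([195.2, 301.4]), 0.7)]
pin_neck TOP [(array([143.4, 174.5]), 0.67), (array([270.4, 195.9]), 0.21)] SIDE [(array([166.3, 259.3]), 0.61)]
pin TOP [(array([152.3, 182.1]), 0.69), (array([151.2, 187.5]), 0.24)] SIDE [(array([169.1, 287.2]), 0.61), (array([251.4, 217.1]), 0.61)]
```

```bash
python3 - <<'E'
from h import *
np.set_printoptions(precision=1,suppress=True)
W=np.array([512,384])
ct,cs=cam('top'),cam('side')
print(env.sense()['time_s'])
print('mouth',tri([ray(ct,(271,197.5)),ray(cs,(249.4,183.6))]), onz(ct,(271,197.5),110))
print('bracket0',tri([ray(ct,(271.6,196.6)),ray(cs,(249.7,216.4))]), onz(ct,(271.6,196.6),0))
print('tray',tri([ray(ct,(357.5,205.9)),ray(cs,(287.1,171.5))]))
print('rack',tri([ray(ct,(153.8,210.4)),ray(cs,(195.2,301.4))]))
print('neck',tri([ray(ct,(143.4,174.5)),ray(cs,(166.3,259.3))]), onz(ct,(143.4,174.5),115))
print('foot',tri([ray(ct,(152.3,182.1)),ray(cs,(169.1,287.2))]), onz(ct,(152.3,182.1),10))
im=cv2.imread('pics/top0.png')
big=np.hstack([cv2.resize(im[140:260,110:210],(400,480),interpolation=cv2.INTER_CUBIC),cv2.resize(im[160:280,240:340],(400,480),interpolation=cv2.INTER_CUBIC)])
cv2.imwrite('pics/topz.png',big)
im=cv2.imread('pics/side0.png')
big=np.hstack([cv2.resize(im[230:340,130:250],(400,366),interpolation=cv2.INTER_CUBIC),cv2.resize(im[130:240,210:330],(400,366),interpolation=cv2.INTER_CUBIC)])
cv2.imwrite('pics/sidez.png',big)
for c,n in ((ct,'top'),(cs,'side')):
  for q in ('plug','pin','rack','tray','bracket'):
    for x in eyes.regions_of(q,n):
        m=x['pixels'];ys,xs=np.where(m)
        print(n,q,round(x['score'],2),np.array(x['at'])*W,len(xs),xs.min(),xs.max(),ys.min(),ys.max())
E
```

```text
0.95
mouth (array([575.6, -27.4, 115. ]), [np.float64(2.0865468947757146), np.float64(2.086546894775661)]) [574.1 -28.5 110. ]
bracket0 (array([583. , -35.5,  -6.3]), [np.float64(1.535494432216663), np.float64(1.5354944322167676)]) [584.  -34.5   0. ]
tray (array([ 565.7, -223.5,   11.5]), [np.float64(3.3460094456346736), np.float64(3.346009445634677)])
rack (array([554.1, 229.4,   1.9]), [np.float64(1.9375495562730636), np.float64(1.9375495562731855)])
neck (array([618.1, 229.3, 101. ]), [np.float64(3.8579368917651373), np.float64(3.857936891765302)]) [619.6 228.4 115. ]
foot (array([617. , 232.7,   9. ]), [np.float64(2.2354937377851796), np.float64(2.2354937377851862)]) [615.  231.2  10. ]
top pin 0.66 [140.6 176.2] 146 133 150 172 184
top rack 0.72 [154.1 210.4] 2120 133 164 168 252
top tray 0.69 [358.6 202.8] 3696 328 395 167 241
top bracket 0.94 [281.5 216.3] 1785 256 302 179 252
top bracket 0.65 [228.  285.6] 1867 205 248 252 319
top bracket 0.59 [347.2 308.5] 2000 330 370 277 341
side plug 0.58 [249.6 178.8] 194 244 256 171 188
side plug 0.45 [266.3 202.9] 1956 238 296 179 230
side pin 0.78 [163.8 257.9] 354 156 172 242 283
side rack 0.62 [197.3 301.2] 2966 149 241 266 337
side rack 0.16 [289.  167.6] 1863 257 322 145 193
side tray 0.76 [289.5 168.5] 1870 257 321 147 193
side bracket 0.95 [303.7 261.5] 2705 271 338 231 295
side bracket 0.92 [268.4 204.9] 1839 238 296 178 229
side bracket 0.71 [366.7 194.4] 1900 338 393 167 225
```

View pics/topz.png

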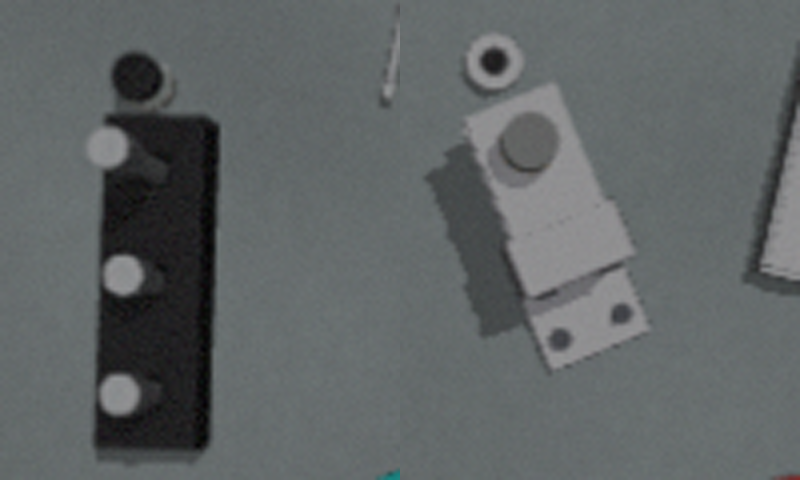

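View pics/sidez.png

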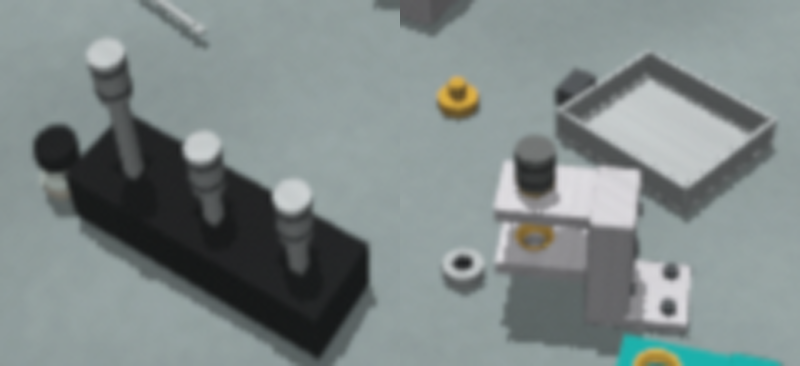

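```bash
cat >> h.py <<'E'
def totool(P,s=None):
    s=s or env.sense(); return quat(s['tool_rot']).as_matrix().T@(np.array(P)-s['position'])
E
python3 - <<'E'
from h import *
np.set_printoptions(precision=1,suppress=True)
ct,cs=cam('top'),cam('side')
print('plugtop',tri([ray(ct,(272.25,195.25)),ray(cs,(250.5,175.4))]), onz(ct,(272.25,195.25),140))
print('pintop',tri([ray(ct,(136.75,177)),ray(cs,(161.8,245.6))]), onz(ct,(136.75,177),151))
a=onz(ct,(256.5,189.5),104);b=onz(ct,(278.75,181.25),104);print('lug corners',a,b,np.linalg.norm(a-b))
print('mouth->tool', totool([575,-28,390]), quat(env.sense()['tool_rot']).as_matrix())
E
```

```text
plugtop (array([576.6, -29.8, 137.7]), [np.float64(0.06231223512618108), np.float64(0.06231223512603752)]) [576.4 -29.7 140. ]
pintop (array([610.5, 233.4, 151.5]), [np.float64(0.12131147893585066), np.float64(0.12131147893590497)]) [610.5 233.4 151. ]
lug corners [590.7   0.5 104. ] [607.5 -44.5 104. ] 48.08492926375449
mouth->tool [ 503.4 -345.8   14.7] [[ 0.9  0.4  0. ]
 [ 0.4 -0.9 -0. ]
 [ 0.   0.  -1. ]]
```

Emit:
apply_moves(
  series=[
    {"tx": 30, "ty": -20, "jaw": 100},
    {"tx": 30, "ty": -20},
    {"tx": 30, "ty": -20},
    {"tx": 30, "ty": -20},
    {"tx": 30, "ty": -20},
    {"tx": 30, "ty": -20},
    {"tx": 30, "ty": -20},
    {"tx": 30, "ty": -20},
    {"tx": 30, "ty": -20},
    {"tx": 30, "ty": -20},
    {"tx": 30, "ty": -20},
    {"tx": 30, "ty": -20},
    {"tx": 30, "ty": -20},
    {"tx": 30, "ty": -20},
  ],
  newtons=40,
)

```text
validation failed for argument at $.se...
```

```bash
python3 - <<'E'
from h import *
np.set_printoptions(precision=3,suppress=True)
s=env.sense(); print(s['time_s'],s['qpos'],s['position'],s['tool_rot']); print(totool([576.5,-29.7,390]))
E
```

```text
1.45 [ 1.09   0.332 -0.065  1.46   0.022  1.35  -0.089] [ 276.228 -560.656  404.728] [0.    0.974 0.227 0.   ]
[ 503.998 -343.604   14.701]
```

Emit:
apply_moves(
  series=[
    {"jaw": 100, "tx": 30, "ty": -20, "tz": 0, "spin": 0},
    {"jaw": 100, "tx": 30, "ty": -20, "tz": 0, "spin": 0},
    {"jaw": 100, "tx": 30, "ty": -20, "tz": 0, "spin": 0},
    {"jaw": 100, "tx": 30, "ty": -20, "tz": 0, "spin": 0},
    {"jaw": 100, "tx": 30, "ty": -20, "tz": 0, "spin": 0},
    {"jaw": 100, "tx": 30, "ty": -20, "tz": 0, "spin": 0},
    {"jaw": 100, "tx": 30, "ty": -20, "tz": 0, "spin": 0},
    {"jaw": 100, "tx": 30, "ty": -20, "tz": 0, "spin": 0},
    {"jaw": 100, "tx": 30, "ty": -20, "tz": 0, "spin": 0},
    {"jaw": 100, "tx": 30, "ty": -20, "tz": 0, "spin": 0},
    {"jaw": 100, "tx": 30, "ty": -20, "tz": 0, "spin": 0},
    {"jaw": 100, "tx": 30, "ty": -20, "tz": 0, "spin": 0},
    {"jaw": 100, "tx": 30, "ty": -20, "tz": 0, "spin": 0},
    {"jaw": 100, "tx": 30, "ty": -20, "tz": 0, "spin": 0},
  ],
  newtons=40,
)

```text
time_s: 2.62
position: [535.6, -113.1, 404.0]
tool_rot: [0.004, 0.976, 0.218, -0.0]
contact_force: [0.5, -0.9, 0.1]
width: 0.997
```

```bash
python3 - <<'E'
from h import *
np.set_printoptions(precision=3,suppress=True)
s=env.sense(); print(s['time_s'],s['qpos'],s['position'],s['tool_rot']); print(totool([576.5,-29.7,390]))
E
```

```text
2.6167 [ 0.51   0.191 -0.438  1.652  0.091  1.316 -1.074] [ 535.565 -113.107  403.983] [ 0.004  0.976  0.218 -0.   ]
[ 72.594 -58.119  13.425]
```

Emit:
apply_moves(
  series=[
    {"jaw": 100, "tx": 24, "ty": -19, "tz": 0, "spin": 0},
    {"jaw": 100, "tx": 24, "ty": -19, "tz": 0, "spin": 0},
    {"jaw": 100, "tx": 20, "ty": -16, "tz": 0, "spin": 0},
    {"jaw": 100, "tx": 0, "ty": 0, "tz": 0, "spin": 0},
    {"jaw": 100, "tx": 0, "ty": 0, "tz": 0, "spin": 0},
  ],
)

```text
time_s: 3.03
position: [577.6, -21.6, 403.9]
tool_rot: [0.002, 0.975, 0.224, 0.001]
contact_force: [-0.3, 0.3, -0.3]
width: 1.002
```

```bash
python3 - <<'E'
from h import *
np.set_printoptions(precision=3,suppress=True)
s=env.sense(); im=eyes.snapshot('wrist'); print(s['time_s'],s['qpos'],s['position'],s['tool_rot']); print(totool([576.5,-29.7,390],s))
cv2.imwrite('pics/w1.png',im)
c=cam('wrist',s)
print(proj(c,[[576.5,-29.7,140],[576.5,-29.7,110]]))
for q in('plug_center','upper_mouth'):
    for x in eyes.landmark_of(q,'wrist'): print(q,np.array(x['at'])*[512,384],x['score'])
E
```

```text
3.0333 [ 0.372  0.268 -0.496  1.571  0.133  1.333 -1.259] [577.581 -21.631 403.859] [0.002 0.975 0.224 0.001]
[-4.514  6.733 13.88 ]
[[260.572 201.9  ]
 [259.687 190.907]]
plug_center [263.424 191.501] 0.8
upper_mouth [106.291 267.302] 0.75
upper_mouth [261.888 193.69 ] 0.73
upper_mouth [65.997 43.2  ] 0.68
```

View pics/w1.png

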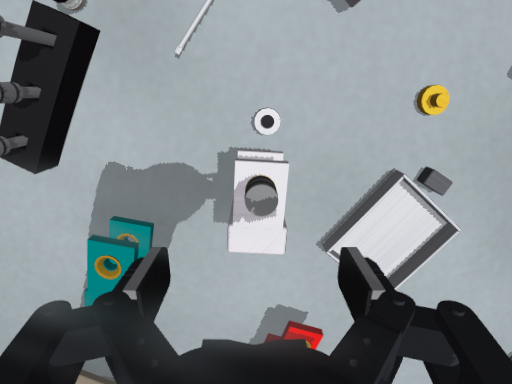

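```bash
python3 - <<'E'
from h import *
im=cv2.imread('pics/w1.png')
cv2.imwrite('pics/w1z.png',cv2.resize(im[140:260,210:310],None,fx=5,fy=5,interpolation=cv2.INTER_CUBIC))
E
```

```text
(no output)
```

View pics/w1z.png

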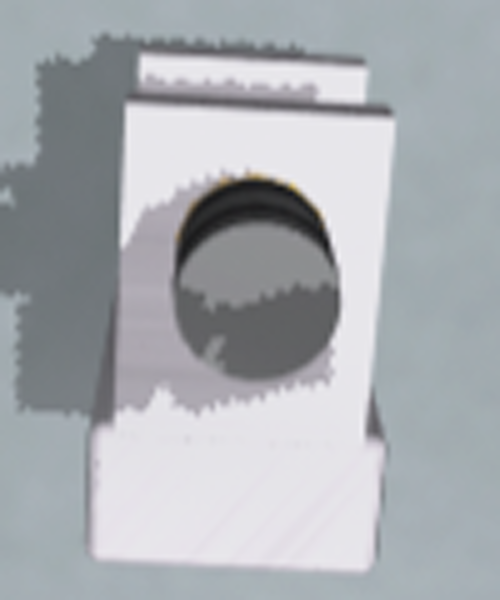

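```bash
python3 - <<'E'
from h import *
np.set_printoptions(precision=2,suppress=True)
s=env.sense();c=cam('wrist',s)
P=onz(c,(261.6,200.2),140);print(P,s['time_s'])
g=P.copy();g[2]=127+155; print(s['position'],s['tool_rot'],totool(g,s))
E
```

```text
[577.73 -31.88 140.  ] 3.1833
[577.12 -23.5  404.01] [0.   0.97 0.22 0.  ] [ -3.25   7.25 122.05]
```

```bash
cat >> h.py <<'E'
def ell(im,roi,thr=None):
    pass
E
python3 - <<'E'
from h import *
np.set_printoptions(precision=3,suppress=True)
s=env.sense(); im=eyes.snapshot('wrist'); cv2.imwrite('pics/w2.png',im)
print(s['position'],s['tool_rot'],s['qpos'])
cv2.imwrite('pics/w2z.png',cv2.resize(im[140:260,210:310],None,fx=5,fy=5,interpolation=cv2.INTER_CUBIC))
c=cam('wrist',s)
print(proj(c,[[578,-30,140]]))
E
```

```text
[577.124 -23.496 404.015] [0.002 0.975 0.222 0.001] [ 0.375  0.266 -0.494  1.572  0.133  1.333 -1.258]
[[259.714 199.005]]
```

View pics/w2z.png

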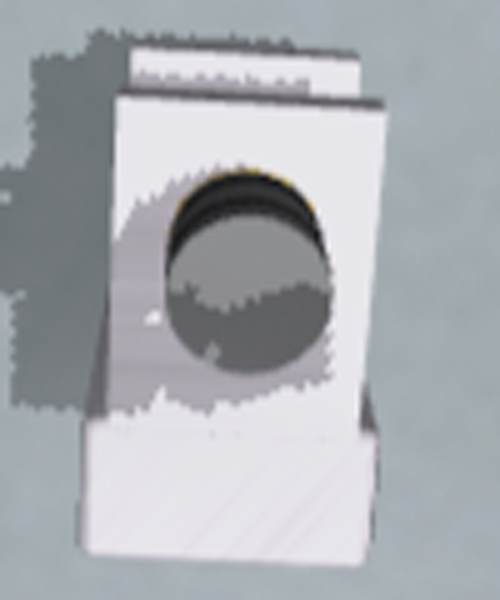

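```bash
python3 - <<'E'
from h import *
np.set_printoptions(precision=2,suppress=True)
s=env.sense();print(totool([578,-30,281]), quat(s['tool_rot']).as_matrix()[:,2])
E
```

```text
[ -1.89   5.2  123.05] [ 0. -0. -1.]
```

Emit:
apply_moves(
  series=[
    {"jaw": 80, "tx": -2, "ty": 5, "tz": 10, "spin": 0},
    {"jaw": 70, "tx": 0, "ty": 0, "tz": 20, "spin": 0},
    {"jaw": 70, "tx": 0, "ty": 0, "tz": 20, "spin": 0},
    {"jaw": 70, "tx": 0, "ty": 0, "tz": 20, "spin": 0},
    {"jaw": 70, "tx": 0, "ty": 0, "tz": 10, "spin": 0},
    {"jaw": 70, "tx": 0, "ty": 0, "tz": 0, "spin": 0},
    {"jaw": 70, "tx": 0, "ty": 0, "tz": 0, "spin": 0},
  ],
)

```text
time_s: 3.82
position: [576.1, -40.3, 319.3]
tool_rot: [0.004, 0.976, 0.216, 0.001]
contact_force: [0.1, 0.8, -0.7]
width: 0.7
```

```bash
python3 - <<'E'
from h import *
np.set_printoptions(precision=3,suppress=True)
s=env.sense();print(s['time_s'],s['position'],s['tool_rot'],s['width'],totool([578,-30,127])-[0,0,154.7])
E
```

```text
3.8167 [576.1   -40.333 319.281] [0.004 0.976 0.216 0.001] 0.7003945283443822 [  5.997 -10.35   37.496]
```

Emit:
apply_moves(
  series=[
    {"jaw": 70, "tx": 6, "ty": -10, "tz": 0, "spin": 0},
    {"jaw": 70, "tx": 0, "ty": 0, "tz": 0, "spin": 0},
    {"jaw": 70, "tx": 0, "ty": 0, "tz": 0, "spin": 0},
  ],
)

```text
time_s: 4.07
position: [577.9, -28.6, 321.3]
tool_rot: [0.005, 0.977, 0.215, 0.002]
contact_force: [0.5, -0.9, -0.0]
width: 0.7
```

```bash
python3 - <<'E'
from h import *
np.set_printoptions(precision=3,suppress=True)
s=env.sense();print(s['time_s'],s['position'],s['tool_rot'],s['joint_vel'],s['width'],totool([578,-30,127])-[0,0,154.7])
E
```

```text
4.0667 [577.915 -28.616 321.297] [0.005 0.977 0.215 0.002] [-0.026 -0.009 -0.021 -0.012 -0.013  0.002 -0.013] 0.7001153094016364 [-0.988 -0.782 39.597]
```

Emit:
apply_moves(
  series=[
    {"jaw": 70, "tx": -1, "ty": -1, "tz": 10, "spin": 0},
    {"jaw": 70, "tx": 0, "ty": 0, "tz": 10, "spin": 0},
    {"jaw": 70, "tx": 0, "ty": 0, "tz": 8, "spin": 0},
    {"jaw": 70, "tx": 0, "ty": 0, "tz": 0, "spin": 0},
    {"jaw": 70, "tx": 0, "ty": 0, "tz": 0, "spin": 0},
  ],
)

```text
time_s: 4.48
position: [577.1, -27.3, 291.9]
tool_rot: [0.005, 0.976, 0.216, 0.004]
contact_force: [0.1, 0.4, -0.2]
width: 0.701
```

```bash
cat > st.py <<'E'
from h import *
import sys
np.set_printoptions(precision=3,suppress=True)
s=env.sense();t=[float(x) for x in sys.argv[1:4]]
print(s['time_s'],s['position'],s['tool_rot'],'vel',abs(s['joint_vel']).max(),s['width'],s['contact_force'],'z',quat(s['tool_rot']).as_matrix()[:,2])
if t: print('move',totool(t)-[0,0,154.7])
E
python3 st.py 578 -30 127
```

```text
4.4833 [577.081 -27.317 291.911] [0.005 0.976 0.216 0.004] vel 0.018954571046400397 0.70098099574835 [ 0.055  0.409 -0.227] z [ 0.01  -0.009 -1.   ]
move [-1.135  0.829 10.23 ]
```

Emit:
apply_moves(
  series=[
    {"jaw": 70, "tx": -1, "ty": 1, "tz": 6, "spin": 0},
    {"jaw": 70, "tx": 0, "ty": 0, "tz": 4, "spin": 0},
    {"jaw": 70, "tx": 0, "ty": 0, "tz": 0, "spin": 0},
    {"jaw": 70, "tx": 0, "ty": 0, "tz": 0, "spin": 0},
  ],
)

```text
time_s: 4.82
position: [576.6, -29.3, 280.5]
tool_rot: [0.005, 0.976, 0.215, 0.003]
contact_force: [-0.2, -0.1, -0.4]
width: 0.701
```

```bash
python3 st.py 578 -30 127
```

```text
4.8167 [576.638 -29.257 280.54 ] [0.005 0.976 0.215 0.003] vel 0.007061534926957135 0.700863324972127 [-0.181 -0.082 -0.355] z [ 0.009 -0.009 -1.   ]
move [ 0.226 -0.569 -1.153]
```

Close on the plug.

Emit:
apply_moves(
  series=[
    {"jaw": 15, "tx": 0, "ty": 0, "tz": 0, "spin": 0},
    {"jaw": 15, "tx": 0, "ty": 0, "tz": 0, "spin": 0},
    {"jaw": 15, "tx": 0, "ty": 0, "tz": 0, "spin": 0},
    {"jaw": 15, "tx": 0, "ty": 0, "tz": 0, "spin": 0},
    {"jaw": 15, "tx": 0, "ty": 0, "tz": 0, "spin": 0},
    {"jaw": 15, "tx": 0, "ty": 0, "tz": 0, "spin": 0},
  ],
  newtons=25,
)

```text
time_s: 5.32
position: [576.4, -28.5, 281.1]
tool_rot: [0.005, 0.976, 0.216, 0.003]
contact_force: [0.3, 0.0, -0.2]
width: 0.32
```

```bash
python3 st.py 578 -30 127; python3 - <<'E'
from h import *
s=env.sense(); im=eyes.snapshot('wrist'); cv2.imwrite('pics/w3.png',im); print(s['position'],s['tool_rot'])
E
```

```text
5.3167 [576.448 -28.534 281.054] [0.005 0.976 0.216 0.003] vel 0.0014782334256104826 0.32037315192399396 [ 0.268  0.029 -0.247] z [ 0.009 -0.008 -1.   ]
move [ 0.1    0.321 -0.631]
[576.44841645 -28.5342463  281.05446788] [0.0047833  0.97644541 0.21568556 0.00334963]
```

View pics/w3.png

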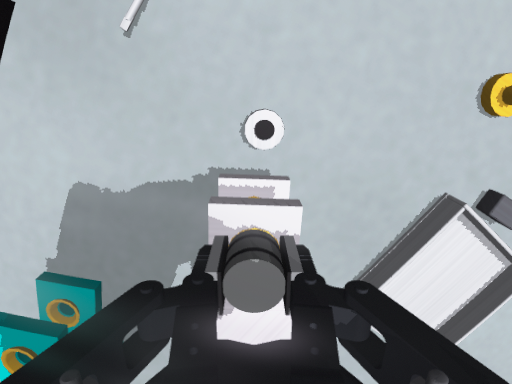

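Emit:
apply_moves(
  series=[
    {"jaw": 15, "tx": 0, "ty": 0, "tz": -8, "spin": 0},
    {"jaw": 15, "tx": 0, "ty": 0, "tz": -15, "spin": 0},
    {"jaw": 15, "tx": 0, "ty": 0, "tz": -15, "spin": 0},
    {"jaw": 15, "tx": 0, "ty": 0, "tz": -10, "spin": 0},
    {"jaw": 15, "tx": 0, "ty": 0, "tz": 0, "spin": 0},
    {"jaw": 15, "tx": 0, "ty": 0, "tz": 0, "spin": 0},
  ],
)

```text
time_s: 5.87
position: [576.2, -28.5, 333.0]
tool_rot: [0.005, 0.976, 0.216, 0.004]
contact_force: [-0.2, -0.3, -0.7]
width: 0.32
```

```bash
python3 st.py 566 -223 60; python3 - <<'E'
from h import *
s=env.sense(); c=cam('top'); im=eyes.snapshot('top'); cv2.imwrite('pics/t2.png',im)
im=eyes.snapshot('wrist'); cv2.imwrite('pics/w4.png',im)
for z in (0,30): print(onz(c,(361.5,203.5),z))
for x in eyes.landmark_of('tray','top'): print(onz(c,np.array(x['at'])*[512,384],0),x['score'])
E
```

```text
5.8667 [576.172 -28.516 333.009] [0.005 0.976 0.216 0.004] vel 0.01848079746701916 0.3196165013623021 [-0.196 -0.257 -0.681] z [ 0.01  -0.008 -1.   ]
move [-92.503 169.006 119.784]
[ 568.73142539 -236.57675594    0.        ]
[ 566.95725313 -229.7186283    30.        ]
[ 566.26791831 -229.25576588    0.        ] 0.65
```

View pics/t2.png

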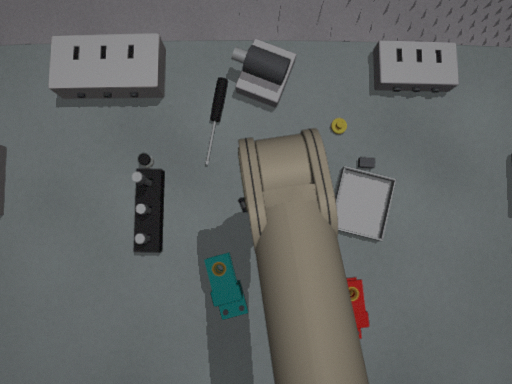

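View pics/w4.png

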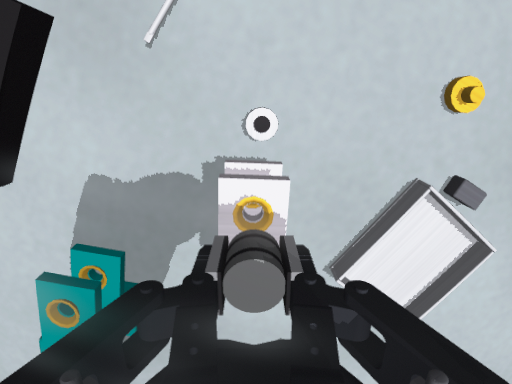

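Emit:
apply_moves(
  series=[
    {"jaw": 15, "tx": -8, "ty": 15, "tz": 0, "spin": 0},
    {"jaw": 15, "tx": -14, "ty": 26, "tz": 0, "spin": 0},
    {"jaw": 15, "tx": -16, "ty": 29, "tz": 0, "spin": 0},
    {"jaw": 15, "tx": -16, "ty": 29, "tz": 0, "spin": 0},
    {"jaw": 15, "tx": -14, "ty": 26, "tz": 0, "spin": 0},
    {"jaw": 15, "tx": -8, "ty": 15, "tz": 0, "spin": 0},
    {"jaw": 15, "tx": 0, "ty": 0, "tz": 0, "spin": 0},
    {"jaw": 15, "tx": 0, "ty": 0, "tz": 0, "spin": 0},
  ],
)

```text
time_s: 6.68
position: [564.3, -192.3, 326.0]
tool_rot: [0.002, 0.976, 0.218, -0.001]
contact_force: [0.5, -0.1, -0.4]
width: 0.32
```

```bash
python3 - <<'E'
from h import *
s=dict(position=np.array([576.172,-28.516,333.009]),tool_rot=[0.005,0.976,0.216,0.004])
print('mouth from w4',onz(cam('wrist',s),(253,214),110))
E
python3 st.py 567 -230 38
```

```text
mouth from w4 [579.09459109 -29.36567511 110.        ]
6.6833 [ 564.262 -192.313  326.049] [ 0.002  0.976  0.218 -0.001] vel 0.026460705680694998 0.32045550261706474 [ 0.496 -0.099 -0.363] z [-0.001 -0.004 -1.   ]
move [-12.709  34.281 133.507]
```

Emit:
apply_moves(
  series=[
    {"jaw": 15, "tx": -7, "ty": 20, "tz": 10, "spin": 0},
    {"jaw": 15, "tx": -6, "ty": 15, "tz": 20, "spin": 0},
    {"jaw": 15, "tx": 0, "ty": 0, "tz": 25, "spin": 0},
    {"jaw": 15, "tx": 0, "ty": 0, "tz": 25, "spin": 0},
    {"jaw": 15, "tx": 0, "ty": 0, "tz": 15, "spin": 0},
    {"jaw": 15, "tx": 0, "ty": 0, "tz": 0, "spin": 0},
    {"jaw": 15, "tx": 0, "ty": 0, "tz": 0, "spin": 0},
  ],
)

```text
time_s: 7.27
position: [569.2, -222.5, 226.1]
tool_rot: [-0.0, 0.975, 0.223, -0.001]
contact_force: [0.2, -0.4, -0.6]
width: 0.325
```

```bash
python3 st.py 567 -230 37
```

```text
7.2667 [ 569.17  -222.511  226.075] [-0.     0.975  0.223 -0.001] vel 0.020597514542466243 0.32501844707413347 [ 0.242 -0.385 -0.642] z [-0.001  0.    -1.   ]
move [-4.958  5.927 34.378]
```

Emit:
apply_moves(
  series=[
    {"jaw": 15, "tx": -4, "ty": 5, "tz": 8, "spin": 0},
    {"jaw": 15, "tx": 0, "ty": 0, "tz": 9, "spin": 0},
    {"jaw": 15, "tx": 0, "ty": 0, "tz": 6, "spin": 0},
    {"jaw": 15, "tx": 0, "ty": 0, "tz": 3, "spin": 0},
    {"jaw": 15, "tx": 0, "ty": 0, "tz": 0, "spin": 0},
    {"jaw": 15, "tx": 0, "ty": 0, "tz": 0, "spin": 0},
  ],
)

```text
time_s: 7.77
position: [569.3, -227.4, 201.1]
tool_rot: [0.001, 0.975, 0.224, 0.001]
contact_force: [-0.1, 0.0, 0.3]
width: 0.316
```

```bash
python3 st.py 567 -230 37
```

```text
7.7667 [ 569.268 -227.408  201.086] [0.001 0.975 0.224 0.001] vel 0.0025200279384964687 0.3164431860625591 [-0.105  0.004  0.285] z [ 0.003 -0.001 -1.   ]
move [-3.543  1.     9.381]
```

Emit:
apply_moves(
  series=[
    {"jaw": 15, "tx": 0, "ty": 0, "tz": 5, "spin": 0},
    {"jaw": 15, "tx": 0, "ty": 0, "tz": 3, "spin": 0},
    {"jaw": 15, "tx": 0, "ty": 0, "tz": 1, "spin": 0},
    {"jaw": 15, "tx": 0, "ty": 0, "tz": 0, "spin": 0},
  ],
)

```text
time_s: 8.1
position: [569.7, -227.5, 192.3]
tool_rot: [0.001, 0.975, 0.224, 0.002]
contact_force: [0.1, 0.3, -0.3]
width: 0.32
```

```bash
python3 st.py 567 -230 37
```

```text
8.1 [ 569.704 -227.519  192.256] [0.001 0.975 0.224 0.002] vel 0.0011636124072729396 0.32018383982869353 [ 0.059  0.296 -0.343] z [ 0.005 -0.002 -1.   ]
move [-4.054  0.523  0.546]
```

Within a couple of mm of the floor; release gently.

Emit:
apply_moves(
  series=[
    {"jaw": 38, "tx": 0, "ty": 0, "tz": 1, "spin": 0},
    {"jaw": 45, "tx": 0, "ty": 0, "tz": 0, "spin": 0},
    {"jaw": 55, "tx": 0, "ty": 0, "tz": 0, "spin": 0},
    {"jaw": 60, "tx": 0, "ty": 0, "tz": 0, "spin": 0},
    {"jaw": 60, "tx": 0, "ty": 0, "tz": -6, "spin": 0},
    {"jaw": 60, "tx": 0, "ty": 0, "tz": -20, "spin": 0},
    {"jaw": 60, "tx": 0, "ty": 0, "tz": -30, "spin": 0},
    {"jaw": 60, "tx": 0, "ty": 0, "tz": -40, "spin": 0},
    {"jaw": 60, "tx": 0, "ty": 0, "tz": -40, "spin": 0},
    {"jaw": 60, "tx": 0, "ty": 0, "tz": -30, "spin": 0},
    {"jaw": 60, "tx": 0, "ty": 0, "tz": 0, "spin": 0},
    {"jaw": 60, "tx": 0, "ty": 0, "tz": 0, "spin": 0},
  ],
)

```text
time_s: 9.1
position: [568.1, -226.5, 367.5]
tool_rot: [0.001, 0.975, 0.224, 0.002]
contact_force: [-0.9, 0.2, -0.1]
width: 0.6
```

```bash
python3 st.py 610.5 233.4 250;  python3 - <<'E'
from h import *
im=eyes.snapshot('wrist'); cv2.imwrite('pics/w5.png',im)
E
```

```text
9.1 [ 568.099 -226.539  367.524] [0.001 0.975 0.224 0.002] vel 0.054399385367297014 0.5997650313402705 [-0.894  0.225 -0.142] z [ 0.004 -0.001 -1.   ]
move [ 238.832 -395.394  -37.324]
```

View pics/w5.png

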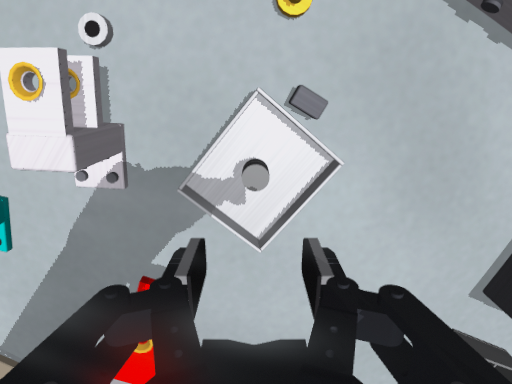

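Emit:
apply_moves(
  series=[
    {"jaw": 80, "tx": 6, "ty": -10, "tz": -15, "spin": 0},
    {"jaw": 80, "tx": 14, "ty": -24, "tz": -15, "spin": 0},
    {"jaw": 80, "tx": 17, "ty": -28, "tz": -8, "spin": 0},
    {"jaw": 80, "tx": 17, "ty": -28, "tz": 0, "spin": 0},
    {"jaw": 80, "tx": 17, "ty": -28, "tz": 0, "spin": 0},
    {"jaw": 80, "tx": 17, "ty": -28, "tz": 0, "spin": 0},
    {"jaw": 80, "tx": 17, "ty": -28, "tz": 0, "spin": 0},
    {"jaw": 80, "tx": 17, "ty": -28, "tz": 0, "spin": 0},
    {"jaw": 80, "tx": 17, "ty": -28, "tz": 0, "spin": 0},
    {"jaw": 80, "tx": 17, "ty": -28, "tz": 0, "spin": 0},
    {"jaw": 80, "tx": 17, "ty": -28, "tz": 0, "spin": 0},
    {"jaw": 80, "tx": 17, "ty": -28, "tz": 0, "spin": 0},
    {"jaw": 80, "tx": 15, "ty": -25, "tz": 0, "spin": 0},
    {"jaw": 80, "tx": 10, "ty": -15, "tz": 0, "spin": 0},
    {"jaw": 80, "tx": 0, "ty": 0, "tz": 0, "spin": 0},
    {"jaw": 80, "tx": 0, "ty": 0, "tz": 0, "spin": 0},
  ],
)

```text
time_s: 10.48
position: [605.2, 201.8, 386.2]
tool_rot: [-0.002, 0.975, 0.222, -0.012]
contact_force: [0.5, -0.6, -0.1]
width: 0.799
```

```bash
python3 st.py 610.5 233.4 250
```

```text
10.4833 [605.234 201.763 386.185] [-0.002  0.975  0.222 -0.012] vel 0.033108465913050764 0.7987776587717809 [ 0.468 -0.638 -0.132] z [-0.024 -0.002 -1.   ]
move [ 21.46  -25.02  -18.728]
```

Emit:
apply_moves(
  series=[
    {"jaw": 80, "tx": 8, "ty": -10, "tz": -5, "spin": 0},
    {"jaw": 80, "tx": 7, "ty": -8, "tz": -5, "spin": 0},
    {"jaw": 80, "tx": 5, "ty": -6, "tz": 0, "spin": 0},
    {"jaw": 80, "tx": 0, "ty": 0, "tz": 0, "spin": 0},
    {"jaw": 80, "tx": 0, "ty": 0, "tz": 0, "spin": 0},
  ],
)

```text
time_s: 10.9
position: [614.3, 228.9, 392.9]
tool_rot: [-0.001, 0.975, 0.22, -0.014]
contact_force: [-0.2, -0.8, -0.7]
width: 0.803
```

```bash
python3 st.py 610.5 233.4 250; python3 - <<'E'
from h import *
s=env.sense(); im=eyes.snapshot('wrist'); cv2.imwrite('pics/w6.png',im)
print(proj(cam('wrist',s),[[610.5,233.4,151],[610.5,233.4,45]]))
E
```

```text
10.9 [614.324 228.902 392.927] [-0.001  0.975  0.22  -0.014] vel 0.009043372278192597 0.8025922636657511 [-0.229 -0.767 -0.696] z [-0.028 -0.005 -1.   ]
move [  2.461  -4.646 -11.748]
[[248.57280507 199.31080495]
 [250.73064837 164.28400988]]
```

View pics/w6.png

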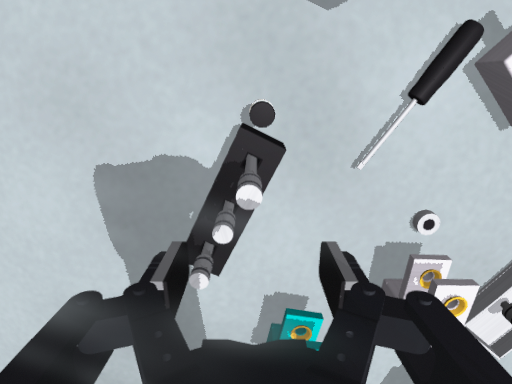

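Emit:
apply_moves(
  series=[
    {"jaw": 80, "tx": 0, "ty": 30, "tz": 0, "spin": 0},
    {"jaw": 80, "tx": 0, "ty": 30, "tz": 0, "spin": 0},
    {"jaw": 80, "tx": 0, "ty": 0, "tz": 0, "spin": 0},
    {"jaw": 80, "tx": 0, "ty": 0, "tz": 0, "spin": 0},
  ],
)

```text
time_s: 11.28
position: [640.4, 171.1, 392.0]
tool_rot: [-0.0, 0.975, 0.22, -0.015]
contact_force: [-1.5, 0.9, 1.1]
width: 0.803
```

```bash
python3 st.py 610.5 233.4 250; python3 - <<'E'
from h import *
im=cv2.imread('pics/w6.png')
cv2.imwrite('pics/w6z.png',cv2.resize(im[140:240,200:300],None,fx=6,fy=6,interpolation=cv2.INTER_CUBIC))
E
```

```text
11.2833 [640.352 171.08  391.961] [-0.     0.975  0.22  -0.015] vel 0.05222551437383695 0.8029652516563934 [-1.456  0.935  1.096] z [-0.029 -0.006 -1.   ]
move [  3.826 -68.123 -12.318]
```

View pics/w6z.png

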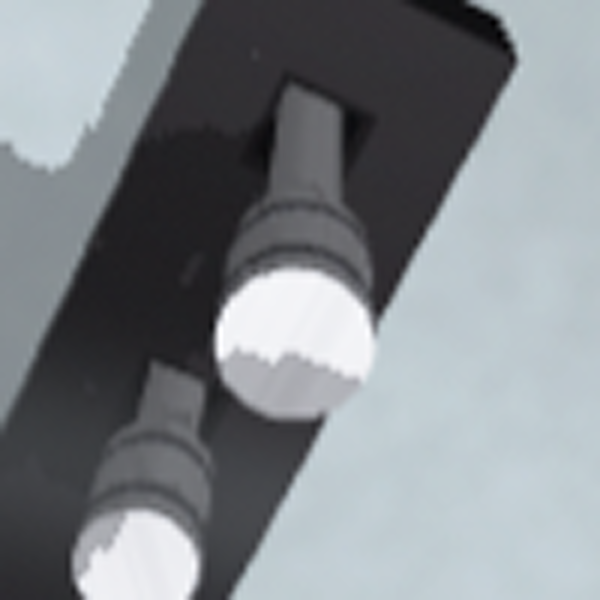

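```bash
python3 - <<'E'
from h import *
s=dict(position=np.array([614.324,228.902,392.927]),tool_rot=[-0.001,0.975,0.22,-0.014])
print(onz(cam('wrist',s),(249.25,197.2),151))
E
```

```text
[612.4009674  233.91976571 151.        ]
```

Emit:
apply_moves(
  series=[
    {"jaw": 80, "tx": 1, "ty": -10, "tz": 0, "spin": 0},
    {"jaw": 80, "tx": 1, "ty": -12, "tz": 0, "spin": 0},
    {"jaw": 80, "tx": 1, "ty": -12, "tz": 0, "spin": 0},
    {"jaw": 80, "tx": 1, "ty": -12, "tz": 0, "spin": 0},
    {"jaw": 80, "tx": 0, "ty": -12, "tz": 0, "spin": 0},
    {"jaw": 80, "tx": 0, "ty": -8, "tz": 0, "spin": 0},
    {"jaw": 80, "tx": 0, "ty": 0, "tz": 0, "spin": 0},
    {"jaw": 80, "tx": 0, "ty": 0, "tz": 0, "spin": 0},
  ],
)

```text
time_s: 11.95
position: [609.8, 243.5, 392.6]
tool_rot: [-0.001, 0.975, 0.223, -0.015]
contact_force: [0.5, -1.1, 0.2]
width: 0.8
```

```bash
python3 st.py 611 235 250
```

```text
11.95 [609.8   243.53  392.561] [-0.001  0.975  0.223 -0.015] vel 0.025889341524649882 0.8000933654274252 [ 0.536 -1.112  0.245] z [-0.03  -0.005 -1.   ]
move [  1.471   9.429 -12.198]
```

```bash
python3 st.py 612.4 233.9 136
```

```text
11.95 [609.8   243.53  392.561] [-0.001  0.975  0.223 -0.015] vel 0.025889341524649882 0.8000933654274252 [ 0.536 -1.112  0.245] z [-0.03  -0.005 -1.   ]
move [  5.528  12.006 101.715]
```

Emit:
apply_moves(
  series=[
    {"jaw": 80, "tx": 3, "ty": 6, "tz": 5, "spin": 0},
    {"jaw": 80, "tx": 2, "ty": 4, "tz": 10, "spin": 0},
    {"jaw": 80, "tx": 0, "ty": 0, "tz": 8, "spin": 0},
    {"jaw": 80, "tx": 0, "ty": 0, "tz": 0, "spin": 0},
    {"jaw": 80, "tx": 0, "ty": 0, "tz": 0, "spin": 0},
    {"jaw": 80, "tx": 0, "ty": 0, "tz": 0, "spin": 0},
  ],
)

```text
time_s: 12.45
position: [620.1, 233.0, 365.3]
tool_rot: [-0.0, 0.975, 0.221, -0.016]
contact_force: [0.6, -0.1, 0.1]
width: 0.802
```

```bash
python3 st.py 612.4 233.9 136; python3 - <<'E'
from h import *
s=env.sense(); im=eyes.snapshot('wrist'); cv2.imwrite('pics/w7.png',im)
print(proj(cam('wrist',s),[[612.4,233.9,151],[612.4,233.9,45]]))
cv2.imwrite('pics/w7z.png',cv2.resize(im[140:260,200:300],None,fx=5,fy=5,interpolation=cv2.INTER_CUBIC))
E
```

```text
12.45 [620.08  233.024 365.255] [-0.     0.975  0.221 -0.016] vel 0.008015522935563159 0.8024841695611863 [ 0.604 -0.065  0.091] z [-0.031 -0.007 -1.   ]
move [ 0.494 -2.455 74.672]
[[250.02136519 220.28117861]
 [251.8470835  175.09445091]]
```

View pics/w7z.png

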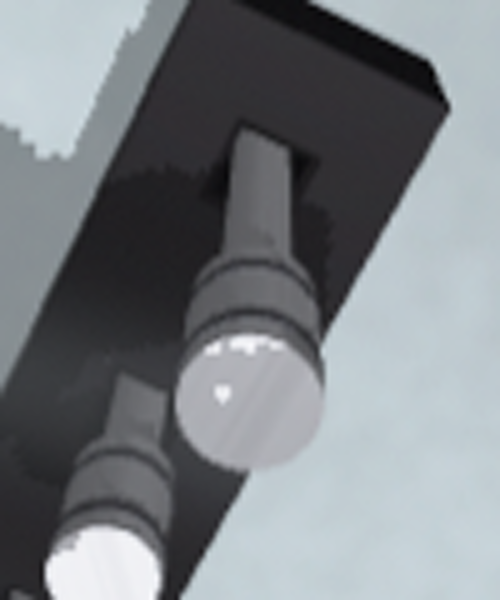

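Emit:
apply_moves(
  series=[
    {"jaw": 80, "tx": 0, "ty": -2, "tz": 6, "spin": 0},
    {"jaw": 80, "tx": 0, "ty": 0, "tz": 10, "spin": 0},
    {"jaw": 80, "tx": 0, "ty": 0, "tz": 10, "spin": 0},
    {"jaw": 80, "tx": 0, "ty": 0, "tz": 8, "spin": 0},
    {"jaw": 80, "tx": 0, "ty": 0, "tz": 5, "spin": 0},
    {"jaw": 80, "tx": 0, "ty": 0, "tz": 0, "spin": 0},
    {"jaw": 80, "tx": 0, "ty": 0, "tz": 0, "spin": 0},
  ],
)

```text
time_s: 13.08
position: [617.5, 234.8, 321.9]
tool_rot: [-0.0, 0.975, 0.221, -0.016]
contact_force: [-0.1, -0.1, 0.3]
width: 0.8
```

```bash
python3 st.py 612.4 233.9 136
```

```text
13.0833 [617.461 234.821 321.916] [-0.     0.975  0.221 -0.016] vel 0.011796548102136045 0.799574214289308 [-0.132 -0.052  0.329] z [-0.031 -0.007 -0.999]
move [ 0.788  0.01  31.286]
```

Emit:
apply_moves(
  series=[
    {"jaw": 80, "tx": 1, "ty": 0, "tz": 6, "spin": 0},
    {"jaw": 80, "tx": 0, "ty": 0, "tz": 9, "spin": 0},
    {"jaw": 80, "tx": 0, "ty": 0, "tz": 8, "spin": 0},
    {"jaw": 80, "tx": 0, "ty": 0, "tz": 5, "spin": 0},
    {"jaw": 80, "tx": 0, "ty": 0, "tz": 0, "spin": 0},
    {"jaw": 80, "tx": 0, "ty": 0, "tz": 0, "spin": 0},
  ],
)

```text
time_s: 13.58
position: [617.6, 235.1, 291.1]
tool_rot: [-0.0, 0.975, 0.221, -0.016]
contact_force: [0.5, -0.7, 0.9]
width: 0.803
```

```bash
python3 st.py 612.4 233.9 136
```

```text
13.5833 [617.636 235.148 291.064] [-0.     0.975  0.221 -0.016] vel 0.01061739398335437 0.8030562691458127 [ 0.545 -0.721  0.945] z [-0.031 -0.006 -1.   ]
move [-0.553  0.008  0.457]
```

Emit:
apply_moves(
  series=[
    {"jaw": 10, "tx": 0, "ty": 0, "tz": 0, "spin": 0},
    {"jaw": 10, "tx": 0, "ty": 0, "tz": 0, "spin": 0},
    {"jaw": 10, "tx": 0, "ty": 0, "tz": 0, "spin": 0},
    {"jaw": 10, "tx": 0, "ty": 0, "tz": 0, "spin": 0},
    {"jaw": 10, "tx": 0, "ty": 0, "tz": 0, "spin": 0},
    {"jaw": 10, "tx": 0, "ty": 0, "tz": 0, "spin": 0},
    {"jaw": 10, "tx": 0, "ty": 0, "tz": 0, "spin": 0},
  ],
  newtons=60,
)

```text
time_s: 14.17
position: [617.9, 235.2, 292.0]
tool_rot: [-0.0, 0.975, 0.221, -0.015]
contact_force: [0.4, -0.1, -2.0]
width: 0.217
```

```bash
python3 st.py 612.4 233.9 136; python3 - <<'E'
from h import *
s=env.sense(); im=eyes.snapshot('wrist'); cv2.imwrite('pics/w8.png',im)
E
```

```text
14.1667 [617.86  235.183 291.991] [-0.     0.975  0.221 -0.015] vel 0.0030113137775403392 0.21749701550302805 [ 0.378 -0.058 -1.979] z [-0.029 -0.006 -1.   ]
move [-0.929 -0.077  1.389]
```

View pics/w8.png

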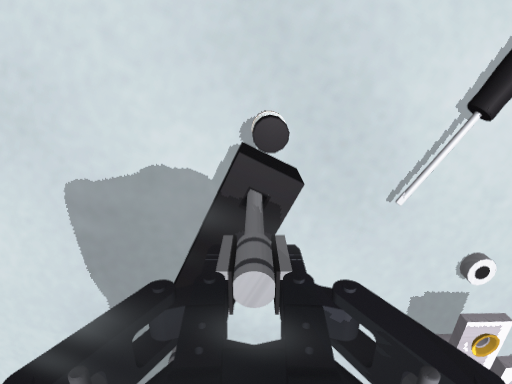

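Emit:
apply_moves(
  series=[
    {"jaw": 10, "tx": -0.1, "ty": 0, "tz": -4, "spin": 0},
    {"jaw": 10, "tx": -0.2, "ty": 0, "tz": -8, "spin": 0},
    {"jaw": 10, "tx": -0.3, "ty": 0, "tz": -10, "spin": 0},
    {"jaw": 10, "tx": -0.3, "ty": 0, "tz": -10, "spin": 0},
    {"jaw": 10, "tx": -0.3, "ty": 0, "tz": -10, "spin": 0},
    {"jaw": 10, "tx": -0.3, "ty": 0, "tz": -10, "spin": 0},
    {"jaw": 10, "tx": 0, "ty": 0, "tz": 0, "spin": 0},
    {"jaw": 10, "tx": 0, "ty": 0, "tz": 0, "spin": 0},
  ],
)

```text
time_s: 14.88
position: [618.0, 235.0, 351.1]
tool_rot: [-0.0, 0.975, 0.221, -0.014]
contact_force: [0.5, -0.3, -1.9]
width: 0.217
```

```bash
python3 st.py 612.4 233.9 136; python3 - <<'E'
from h import *
s=env.sense(); im=eyes.snapshot('wrist'); cv2.imwrite('pics/w9.png',im); im2=eyes.snapshot('side'); cv2.imwrite('pics/s9.png',np.hstack([im[100:384,130:400],im2[100:384,60:330]]))
E
```

```text
14.8833 [617.973 235.015 351.071] [-0.     0.975  0.221 -0.014] vel 0.022939349399882715 0.21739733729120445 [ 0.49  -0.304 -1.942] z [-0.028 -0.005 -1.   ]
move [ 0.459  0.147 60.446]
```

View pics/s9.png

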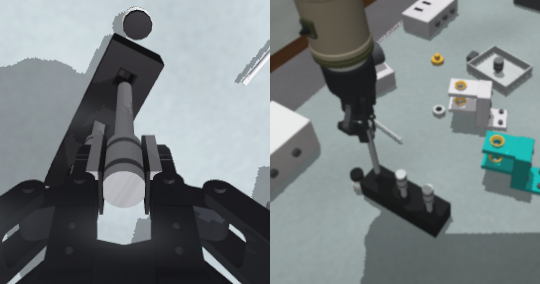

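Emit:
apply_moves(
  series=[
    {"jaw": 10, "tx": -0.2, "ty": 0, "tz": -8, "spin": 0},
    {"jaw": 10, "tx": -0.3, "ty": 0, "tz": -12, "spin": 0},
    {"jaw": 10, "tx": -0.3, "ty": 0, "tz": -12, "spin": 0},
    {"jaw": 10, "tx": -0.3, "ty": 0, "tz": -12, "spin": 0},
    {"jaw": 10, "tx": -0.3, "ty": 0, "tz": -12, "spin": 0},
    {"jaw": 10, "tx": -0.3, "ty": 0, "tz": -10, "spin": 0},
    {"jaw": 10, "tx": 0, "ty": 0, "tz": 0, "spin": 0},
    {"jaw": 10, "tx": 0, "ty": 0, "tz": 0, "spin": 0},
  ],
)

```text
time_s: 15.65
position: [618.2, 234.6, 423.8]
tool_rot: [-0.001, 0.975, 0.221, -0.015]
contact_force: [0.6, -0.3, -2.3]
width: 0.215
```

```bash
python3 st.py 578 -30 280
```

```text
15.65 [618.195 234.58  423.809] [-0.001  0.975  0.221 -0.015] vel 0.025762961736622726 0.21521000401901513 [ 0.61  -0.274 -2.299] z [-0.029 -0.006 -1.   ]
move [-146.275  222.429   -8.317]
```

Emit:
apply_moves(
  series=[
    {"jaw": 10, "tx": -3, "ty": 4.5, "tz": 0, "spin": 0},
    {"jaw": 10, "tx": -6.5, "ty": 10, "tz": 0, "spin": 0},
    {"jaw": 10, "tx": -6.5, "ty": 10, "tz": 0, "spin": 0},
    {"jaw": 10, "tx": -6.5, "ty": 10, "tz": 0, "spin": 0},
    {"jaw": 10, "tx": -6.5, "ty": 10, "tz": 0, "spin": 0},
    {"jaw": 10, "tx": -6.5, "ty": 10, "tz": 0, "spin": 0},
    {"jaw": 10, "tx": -6.5, "ty": 10, "tz": 0, "spin": 0},
    {"jaw": 10, "tx": -6.5, "ty": 10, "tz": 0, "spin": 0},
    {"jaw": 10, "tx": -6.5, "ty": 10, "tz": 0, "spin": 0},
    {"jaw": 10, "tx": -6.5, "ty": 10, "tz": 0, "spin": 0},
    {"jaw": 10, "tx": -3, "ty": 5, "tz": 0, "spin": 0},
    {"jaw": 10, "tx": 0, "ty": 0, "tz": 0, "spin": 0},
    {"jaw": 10, "tx": 0, "ty": 0, "tz": 0, "spin": 0},
  ],
)

```text
time_s: 16.73
position: [600.8, 99.9, 422.7]
tool_rot: [0.001, 0.976, 0.218, -0.017]
contact_force: [-0.7, -0.2, -3.1]
width: 0.215
```

```bash
python3 st.py 578 -30 280
```

```text
16.7333 [600.823  99.909 422.729] [ 0.001  0.976  0.218 -0.017] vel 0.01054535414056955 0.2151053466011706 [-0.685 -0.196 -3.087] z [-0.032 -0.008 -0.999]
move [-71.329 108.648 -10.213]
```

Emit:
apply_moves(
  series=[
    {"jaw": 10, "tx": -3, "ty": 4.5, "tz": 0, "spin": 0},
    {"jaw": 10, "tx": -6.5, "ty": 10, "tz": 0, "spin": 0},
    {"jaw": 10, "tx": -6.5, "ty": 10, "tz": 0, "spin": 0},
    {"jaw": 10, "tx": -6.5, "ty": 10, "tz": 0, "spin": 0},
    {"jaw": 10, "tx": -6.5, "ty": 10, "tz": 0, "spin": 0},
    {"jaw": 10, "tx": -6.5, "ty": 10, "tz": 0, "spin": 0},
    {"jaw": 10, "tx": -6.5, "ty": 10, "tz": 0, "spin": 0},
    {"jaw": 10, "tx": -6.5, "ty": 10, "tz": 0, "spin": 0},
    {"jaw": 10, "tx": -6.5, "ty": 10, "tz": 0, "spin": 0},
    {"jaw": 10, "tx": -5, "ty": 8, "tz": 0, "spin": 0},
    {"jaw": 10, "tx": -3, "ty": 5, "tz": 0, "spin": 0},
    {"jaw": 10, "tx": 0, "ty": 0, "tz": 0, "spin": 0},
    {"jaw": 10, "tx": 0, "ty": 0, "tz": 0, "spin": 0},
    {"jaw": 10, "tx": 0, "ty": 0, "tz": 0, "spin": 0},
  ],
)

```text
time_s: 17.9
position: [583.7, -27.3, 424.1]
tool_rot: [0.0, 0.976, 0.219, -0.017]
contact_force: [-0.1, 0.4, -2.3]
width: 0.219
```

```bash
python3 st.py 578 -30 280; python3 - <<'E'
from h import *
s=env.sense(); im=eyes.snapshot('wrist'); cv2.imwrite('pics/w10.png',im); im2=eyes.snapshot('side'); cv2.imwrite('pics/s10.png',im2)
z=cv2.resize(im2[60:260,160:330],None,fx=3,fy=3,interpolation=cv2.INTER_CUBIC); cv2.imwrite('pics/s10z.png',z)
E
```

```text
17.9 [583.695 -27.28  424.097] [ 0.     0.976  0.219 -0.017] vel 0.005699963306358072 0.21932392700240552 [-0.119  0.374 -2.265] z [-0.032 -0.008 -0.999]
move [ -1.614   1.016 -10.478]
```

View pics/w10.png

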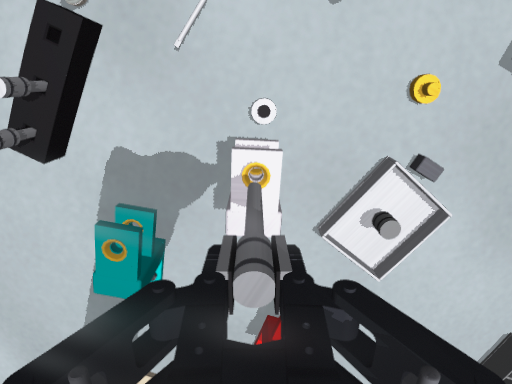

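View pics/s10z.png

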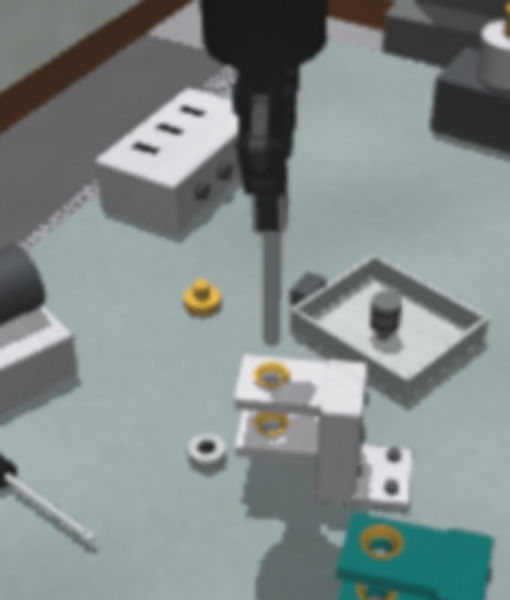

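```bash
cat > pin.py <<'E'
from h import *
np.set_printoptions(precision=2,suppress=True)
sg=dict(position=np.array([617.86,235.183,291.991]),tool_rot=[-0.0004,0.975,0.2215,-0.0147])
def pin_now(s,z0=10):
    Rg=quat(sg['tool_rot']).as_matrix();Rn=quat(s['tool_rot']).as_matrix()
    f=lambda z:Rn@(Rg.T@(np.array([612.4,233.9,z])-sg['position']))+s['position']
    return f(z0),f(z0+105),f(z0+141)
if __name__=='__main__':
    s=env.sense(); a,b,t=pin_now(s); print(s['time_s'],s['tool_rot'],'foot',a,'neck',b,'tilt',(b-a)[:2]/105)
    c=cam('wrist',s); print('proj foot,neck,top,mouth',proj(c,[a,b,t,[578,-30,110],[578,-30,58]]))
    Rn=quat(s['tool_rot']).as_matrix(); print('shift tool foot->', Rn.T@([578-a[0],-30-a[1],0]),'f',s['contact_force'],s['width'])
E
python3 pin.py; python3 - <<'E'
import cv2
im=cv2.imread('pics/w10.png'); cv2.imwrite('pics/w10z.png',cv2.resize(im[130:320,200:310],None,fx=3,fy=3,interpolation=cv2.INTER_CUBIC))
E
```

```text
18.0 [ 0.    0.98  0.22 -0.02] foot [577.24 -28.59 142.1 ] neck [577.61 -28.39 247.1 ] tilt [0. 0.]
proj foot,neck,top,mouth [[254.66 186.99]
 [254.12 248.03]
 [253.76 289.75]
 [256.36 176.32]
 [256.24 163.14]]
shift tool foot-> [ 0.09  1.6  -0.01] f [ 0.21 -0.03 -2.54] 0.21371338846673632
```

View pics/w10z.png

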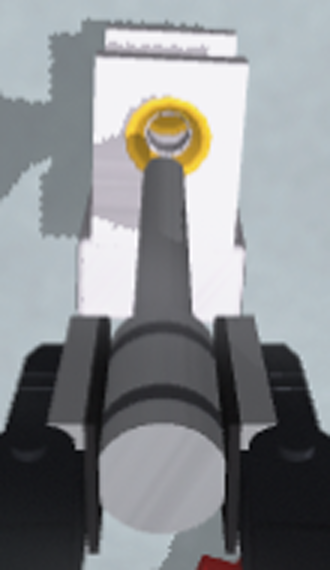

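Emit:
apply_moves(
  series=[
    {"jaw": 10, "tx": 0, "ty": 1.5, "tz": 0, "spin": 0},
    {"jaw": 10, "tx": 0.2, "ty": 0, "tz": 6, "spin": 0},
    {"jaw": 10, "tx": 0.2, "ty": 0, "tz": 6, "spin": 0},
    {"jaw": 10, "tx": 0.2, "ty": 0, "tz": 6, "spin": 0},
    {"jaw": 10, "tx": 0.1, "ty": 0, "tz": 4, "spin": 0},
    {"jaw": 10, "tx": 0, "ty": 0, "tz": 0, "spin": 0},
    {"jaw": 10, "tx": 0, "ty": 0, "tz": 0, "spin": 0},
    {"jaw": 10, "tx": 0, "ty": 0, "tz": 0, "spin": 0},
  ],
)

```text
time_s: 18.67
position: [584.3, -25.6, 398.5]
tool_rot: [-0.001, 0.975, 0.221, -0.017]
contact_force: [0.8, 0.1, -2.4]
width: 0.217
```

```bash
python3 pin.py; python3 - <<'E'
from h import *
im=eyes.snapshot('wrist');cv2.imwrite('pics/w11.png',im); cv2.imwrite('pics/w11z.png',cv2.resize(im[130:320,200:310],None,fx=3,fy=3,interpolation=cv2.INTER_CUBIC))
E
```

```text
18.6667 [-0.    0.98  0.22 -0.02] foot [577.3  -27.09 116.51] neck [577.86 -27.   221.51] tilt [0.01 0.  ]
proj foot,neck,top,mouth [[254.66 186.99]
 [254.12 248.03]
 [253.75 289.76]
 [257.91 185.3 ]
 [257.62 169.7 ]]
shift tool foot-> [-0.62  2.93 -0.  ] f [ 0.8   0.08 -2.36] 0.21743925697262526
```

View pics/w11z.png

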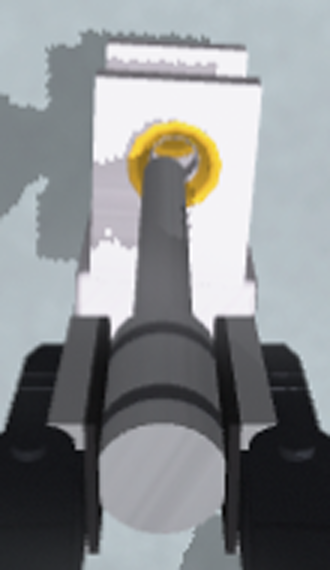

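Emit:
apply_moves(
  series=[
    {"jaw": 10, "tx": -0.5, "ty": 3, "tz": 0, "spin": 0},
    {"jaw": 10, "tx": 0, "ty": 0, "tz": 0, "spin": 0},
    {"jaw": 10, "tx": 0, "ty": 0, "tz": 0, "spin": 0},
    {"jaw": 10, "tx": 0, "ty": 0, "tz": 0, "spin": 0},
  ],
)

```text
time_s: 19.05
position: [585.4, -29.0, 399.4]
tool_rot: [-0.0, 0.975, 0.221, -0.017]
contact_force: [-1.0, 0.1, -1.7]
width: 0.215
```

```bash
python3 pin.py
```

```text
19.05 [-0.    0.98  0.22 -0.02] foot [578.87 -30.6  117.43] neck [579.27 -30.48 222.43] tilt [0. 0.]
proj foot,neck,top,mouth [[254.66 186.99]
 [254.12 248.03]
 [253.75 289.76]
 [253.68 184.88]
 [254.   169.45]]
shift tool foot-> [-0.53 -0.91  0.02] f [-0.96  0.1  -1.74] 0.21495755857839927
```

Emit:
apply_moves(
  series=[
    {"jaw": 10, "tx": -0.4, "ty": -0.8, "tz": 2, "spin": 0},
    {"jaw": 10, "tx": 0.1, "ty": 0, "tz": 4, "spin": 0},
    {"jaw": 10, "tx": 0.1, "ty": 0, "tz": 4, "spin": 0},
    {"jaw": 10, "tx": 0, "ty": 0, "tz": 0, "spin": 0},
    {"jaw": 10, "tx": 0, "ty": 0, "tz": 0, "spin": 0},
    {"jaw": 10, "tx": 0, "ty": 0, "tz": 0, "spin": 0},
  ],
)

```text
time_s: 19.55
position: [584.4, -28.3, 388.2]
tool_rot: [-0.0, 0.975, 0.221, -0.017]
contact_force: [-0.2, 0.1, -1.9]
width: 0.215
```

```bash
python3 pin.py
```

```text
19.55 [-0.    0.98  0.22 -0.02] foot [577.77 -29.87 106.21] neck [578.19 -29.76 211.21] tilt [0. 0.]
proj foot,neck,top,mouth [[254.66 186.99]
 [254.12 248.03]
 [253.75 289.76]
 [254.89 188.24]
 [255.03 171.73]]
shift tool foot-> [ 0.15  0.22 -0.01] f [-0.16  0.05 -1.91] 0.2151876186812622
```

Well aligned; go on down in small steps.

Emit:
apply_moves(
  series=[
    {"jaw": 10, "tx": 0.1, "ty": 0, "tz": 3, "spin": 0},
    {"jaw": 10, "tx": 0.1, "ty": 0, "tz": 4, "spin": 0},
    {"jaw": 10, "tx": 0.1, "ty": 0, "tz": 3, "spin": 0},
    {"jaw": 10, "tx": 0, "ty": 0, "tz": 0, "spin": 0},
    {"jaw": 10, "tx": 0, "ty": 0, "tz": 0, "spin": 0},
  ],
)

```text
time_s: 19.97
position: [584.3, -28.2, 377.1]
tool_rot: [-0.0, 0.975, 0.221, -0.017]
contact_force: [-0.7, -0.9, -1.1]
width: 0.215
```

```bash
python3 pin.py
```

```text
19.9667 [-0.    0.98  0.22 -0.02] foot [577.73 -29.75  95.09] neck [578.15 -29.65 200.09] tilt [0. 0.]
proj foot,neck,top,mouth [[254.66 186.99]
 [254.12 248.03]
 [253.75 289.76]
 [255.   192.64]
 [255.13 174.82]]
shift tool foot-> [ 0.13  0.34 -0.01] f [-0.7  -0.92 -1.13] 0.21527132716289274
```

Emit:
apply_moves(
  series=[
    {"jaw": 10, "tx": 0.1, "ty": 0.2, "tz": 4, "spin": 0},
    {"jaw": 10, "tx": 0.1, "ty": 0, "tz": 4, "spin": 0},
    {"jaw": 10, "tx": 0.1, "ty": 0, "tz": 4, "spin": 0},
    {"jaw": 10, "tx": 0.1, "ty": 0, "tz": 4, "spin": 0},
    {"jaw": 10, "tx": 0, "ty": 0, "tz": 0, "spin": 0},
    {"jaw": 10, "tx": 0, "ty": 0, "tz": 0, "spin": 0},
  ],
)

```text
time_s: 20.47
position: [584.2, -28.4, 359.0]
tool_rot: [-0.0, 0.975, 0.221, -0.017]
contact_force: [0.1, 0.5, -2.1]
width: 0.223
```

```bash
python3 pin.py
```

```text
20.4667 [-0.    0.98  0.22 -0.02] foot [577.47 -29.92  77.05] neck [577.93 -29.81 182.05] tilt [0. 0.]
proj foot,neck,top,mouth [[254.66 186.99]
 [254.12 248.03]
 [253.75 289.76]
 [254.88 200.21]
 [255.05 179.97]]
shift tool foot-> [ 0.45  0.3  -0.02] f [ 0.05  0.5  -2.1 ] 0.22318275705648727
```

Emit:
apply_moves(
  series=[
    {"jaw": 10, "tx": 0.4, "ty": 0.2, "tz": 4, "spin": 0},
    {"jaw": 10, "tx": 0.1, "ty": 0, "tz": 4, "spin": 0},
    {"jaw": 10, "tx": 0.1, "ty": 0, "tz": 4, "spin": 0},
    {"jaw": 10, "tx": 0.1, "ty": 0, "tz": 4, "spin": 0},
    {"jaw": 10, "tx": 0, "ty": 0, "tz": 0, "spin": 0},
    {"jaw": 10, "tx": 0, "ty": 0, "tz": 0, "spin": 0},
  ],
)

```text
time_s: 20.97
position: [584.4, -28.4, 341.2]
tool_rot: [-0.0, 0.975, 0.221, -0.017]
contact_force: [-1.0, 0.8, -1.5]
width: 0.217
```

```bash
python3 pin.py;  python3 - <<'E'
from h import *
im2=eyes.snapshot('side'); cv2.imwrite('pics/s12z.png',cv2.resize(im2[110:250,190:330],None,fx=4,fy=4,interpolation=cv2.INTER_CUBIC))
E
```

```text
20.9667 [-0.    0.98  0.22 -0.02] foot [577.71 -29.9   59.24] neck [578.17 -29.8  164.24] tilt [0. 0.]
proj foot,neck,top,mouth [[254.66 186.99]
 [254.12 248.03]
 [253.75 289.76]
 [254.69 209.55]
 [254.91 186.31]]
shift tool foot-> [ 0.21  0.22 -0.01] f [-1.02  0.77 -1.54] 0.21696441436320613
```

View pics/s12z.png

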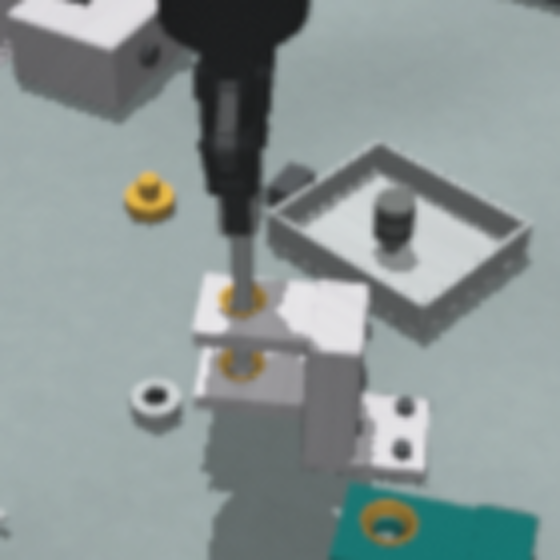

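The pin passes through the upper bushing (crop around (240,300)) and its foot is at the lower one's mouth (240,365). Continuing.

Emit:
apply_moves(
  series=[
    {"jaw": 10, "tx": 0.2, "ty": 0.2, "tz": 3, "spin": 0},
    {"jaw": 10, "tx": 0.1, "ty": 0, "tz": 4, "spin": 0},
    {"jaw": 10, "tx": 0.1, "ty": 0, "tz": 3, "spin": 0},
    {"jaw": 10, "tx": 0, "ty": 0, "tz": 0, "spin": 0},
    {"jaw": 10, "tx": 0, "ty": 0, "tz": 0, "spin": 0},
  ],
)

```text
time_s: 21.43
position: [584.6, -28.5, 330.5]
tool_rot: [-0.0, 0.975, 0.221, -0.017]
contact_force: [0.5, 0.3, -2.2]
width: 0.218
```

```bash
python3 pin.py
```

```text
21.4333 [-0.    0.98  0.22 -0.02] foot [578.06 -30.02  48.48] neck [578.46 -29.91 153.48] tilt [0. 0.]
proj foot,neck,top,mouth [[254.66 186.99]
 [254.12 248.03]
 [253.75 289.76]
 [254.28 216.04]
 [254.57 190.66]]
shift tool foot-> [-0.05 -0.04  0.  ] f [ 0.45  0.29 -2.18] 0.21782952570172298
```

Emit:
apply_moves(
  series=[
    {"jaw": 10, "tx": 0.1, "ty": 0, "tz": 3, "spin": 0},
    {"jaw": 10, "tx": 0.1, "ty": 0, "tz": 4, "spin": 0},
    {"jaw": 10, "tx": 0.1, "ty": 0, "tz": 4, "spin": 0},
    {"jaw": 10, "tx": 0, "ty": 0, "tz": 0, "spin": 0},
    {"jaw": 10, "tx": 0, "ty": 0, "tz": 0, "spin": 0},
  ],
)

```text
time_s: 21.85
position: [584.5, -28.4, 318.2]
tool_rot: [-0.0, 0.975, 0.221, -0.017]
contact_force: [0.1, -0.0, -2.0]
width: 0.217
```

```bash
python3 pin.py
```

```text
21.85 [-0.    0.98  0.22 -0.02] foot [577.98 -29.93  36.27] neck [578.38 -29.83 141.27] tilt [0. 0.]
proj foot,neck,top,mouth [[254.66 186.99]
 [254.12 248.03]
 [253.75 289.76]
 [254.36 223.8 ]
 [254.65 195.67]]
shift tool foot-> [-0.01  0.07 -0.  ] f [ 0.06 -0.02 -1.96] 0.21684170010144938
```

Emit:
apply_moves(
  series=[
    {"jaw": 10, "tx": 0.1, "ty": 0, "tz": 3, "spin": 0},
    {"jaw": 10, "tx": 0.1, "ty": 0, "tz": 4, "spin": 0},
    {"jaw": 10, "tx": 0.1, "ty": 0, "tz": 3, "spin": 0},
    {"jaw": 10, "tx": 0, "ty": 0, "tz": 0, "spin": 0},
    {"jaw": 10, "tx": 0, "ty": 0, "tz": 0, "spin": 0},
    {"jaw": 10, "tx": 0, "ty": 0, "tz": 0, "spin": 0},
    {"jaw": 10, "tx": 0, "ty": 0, "tz": 0, "spin": 0},
    {"jaw": 10, "tx": 0, "ty": 0, "tz": 0, "spin": 0},
  ],
)

```text
time_s: 22.52
position: [584.5, -28.3, 307.2]
tool_rot: [-0.0, 0.975, 0.221, -0.017]
contact_force: [0.1, -0.8, -2.1]
width: 0.215
```

```bash
python3 pin.py; python3 - <<'E'
from h import *
s=env.sense();print(abs(s['joint_vel']).max())
im=eyes.snapshot('wrist');cv2.imwrite('pics/w13.png',im)
im2=eyes.snapshot('side'); cv2.imwrite('pics/s13z.png',np.hstack([cv2.resize(im2[130:240,200:290],None,fx=4,fy=4,interpolation=cv2.INTER_CUBIC),cv2.resize(im[130:350,160:360],None,fx=2,fy=2)]))
c=cam('side');print((proj(c,[[578,-30,110],[578,-30,130],[578,-30,166],[578,-30,25],[578,-30,40]])-[200,130])*4)
E
```

```text
22.5167 [-0.    0.98  0.22 -0.02] foot [577.97 -29.88  25.21] neck [578.36 -29.78 130.21] tilt [0. 0.]
proj foot,neck,top,mouth [[254.66 186.99]
 [254.12 248.03]
 [253.75 289.76]
 [254.36 231.71]
 [254.66 200.68]]
shift tool foot-> [-0.02  0.12 -0.  ] f [ 0.14 -0.81 -2.14] 0.21484620737733778
0.0029892012994101624
[[199.87547441 217.00878806]
 [200.05483496 190.88494397]
 [200.39246503 141.68437729]
 [199.17175591 319.41726197]
 [199.28951802 302.28971928]]
```

View pics/s13z.png

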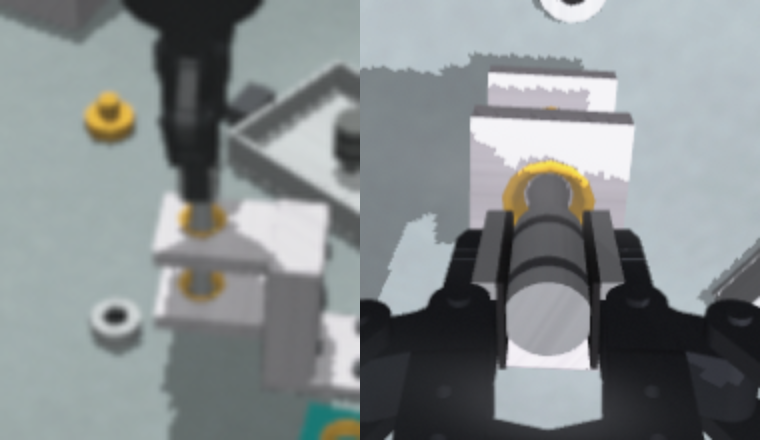

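```bash
python3 - <<'E'
from plant import env, workorder
print(workorder.job_done()); s=env.sense(); print(s['time_s'],s['position'],s['width'],s['contact_force'])
E
```

```text
the job is handed in; nothing more can be done
None
the job is handed in; nothing more can be done
```

I pulled the dust plug and stood it upright near the middle of the steel tray. I then took the long pin from the rack hole nearest the jar and threaded it down through both bushings. I handed the job in at about 22.7 s with the pin still gripped at 60 N. `job_done` gives no verdict.

My last checks before handing in, taken from the measured tool pose and the camera pictures:

| Check | Result | Required |
|---|---|---|
| Pin foot height | about 25 mm, so 15 mm below the lower lug | below 38 mm |
| Gap between head and upper mouth | about 20 mm | 8 to 32 mm |
| Foot and neck distance from bore axis | within about 0.5 mm | 5 mm |
| Pin lean | about 0.004 rad | 0.08 rad |

- **Grip:** the pin had not slipped, as its head sat at the same place in the wrist picture as just after lifting. The force on the tool was only about the pin's weight (2 N), and the arm was still.
- **Tilt and drift:** the fast move to the rack left the tool tilted by about 0.03 rad. I kept that tilt for the whole pin phase, so the pin itself stayed upright. Some moves also drifted a few millimetres sideways, and I corrected these before each contact.
- **Camera disagreement:** the top and side cameras together put the plug and pin about 1.5 to 2 mm from where the wrist camera did. I went with the wrist camera, and the grasps and fit bore that out.
- **Not measured:** I took no final measurement of the plug, the short pins or the bystanders. The plug was standing in the tray in the last wide side picture, and the pictures showed nothing else disturbed.

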